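# Hold a spring clip open over the recipe card

### The arm

A 6-joint arm with a two-finger parallel gripper is mounted at the origin on a cart in front of the work surface, level with it; the furniture and walls round the work are solid. World frame = base frame: x ahead of the robot, y to its left, z up, the work surface at z = 0. Lengths are in m, angles in rad, forces in N, time in s.
With the tool pointing down it reaches from about 0.375 to 0.975 m from the base axis. Payload 3.8 kg.
Tool frame: the origin (TCP) lies midway between the tips of the shut fingers; the grasp point (between the pads) lies 19 mm behind it; z points along the fingers, y is the line along which they close (so a half turn about z gives the same grasp; the last joint's range is limited). The gripper opens to 88 mm and grips with 3 to 60 N. Pads are 18 mm wide; open, the fingers measure 123 mm over their backs; the gripper's body (75 mm by 187 mm) begins 45 mm behind the grasp point.
Start: joints at [1.272, 0.264, 1.604, -0, 1.274, -0.037], TCP at [0.175, 0.652, 0.239] pointing down, gripper open.
Joint ranges: [-2.63, 2.63], [-0.94, 2.18], [0.31, 2.57], [-1.31, 4.45], [0, 2.66], [-2.55, 2.55]. Speed limits (rad/s): [2.57, 2.57, 3.14, 3.14, 3.14, 3.14].

### API

Orientations are given as a unit quaternion [x, y, z, w].
In Python, from plant import readout, optics, workorder gives the robot as it stands.
- The arm moves only by the tool carry_out, never from a script. Its argument "steps" is a list of rows, each a list of 3 entries, a list of its own where there are three numbers: the shift along the tool's x, y, z normalised to -1 to 1, where 1 is 80 mm, then the turn, a rotation vector about the tool's x, y, z normalised to -1 to 1, where 1 is 360 degrees, then the opening in per cent of the stroke, from 0 (shut) to 100 (fully open). In form: [[[tx, ty, tz], [rx, ry, rz], fingers], ...]. A call has exactly 5 rows; each row shifts and turns the commanded pose from where the row before left it, along the tool's axes as they then stand; what a row does not reach is not made up. A row lasts 1/12 s, in which the tool goes at most 41.7 mm and 7.16 degrees, less where a joint would pass 70% of its speed; a pose out of reach is approached as far as the arm can. A call with a number of a shift or a turn outside -1 to 1 is refused whole. A call with a gripper value outside its range is refused whole. The fingers move at their own pace and stop on an object; "force" is the grip in N (left out, the last holds). Time passes only in rows, so rows that do not move let the fingers close, or fill a call up. It gives the time, the measured TCP pose, the force, the opening and the grip force at its end, in the units of the state.
- readout.read_state(): the state, without advancing time (a new reading comes with each control period).
- optics.read_camera(name): name is "side" or "top"; returns (picture, depth): 384x512x3 uint8, red, green, blue; 384x512 float32, m along the optical axis (not along the pixel's ray), 0 where there is no reading.
- optics.get_calibration(name): a dict with "vertical_fov" (degrees; the focal length in pixels is half the picture's height over the tangent of half this angle, whatever the lens; pixels are square), "cx", "cy" (the principal point, pixels), "k1" (the pictures are not rectified: a ray, as slopes to the right and down, at radius r is drawn at 1 + k1 r^2 times it, then the intrinsics apply), "extrinsics" (4x4, takes a point from world to camera coordinates). Camera axes: x right, y down, z forward; pixel columns grow to the right and rows downward; lengths in m; the calibration is good to about 2 mm. A picture is of the moment at which its call begins. get_calibration takes no time and is no camera call.
- workorder.close_job(): hands the job in; it is judged then, once.
The state is a dict: "clock": time; "joints": joint angles; "dq": joint speeds; "joint_efforts": joint torques, N m; "tcp_pos": TCP position; "ee_rot": TCP orientation; "contact_force": force on the tool from outside, world axes, zero at the start; "ft_torque": the same for the moment, N m; "gripper_width": finger opening in m; "finger_force": force on a finger pad.
Only numpy, scipy, OpenCV 4.12 (cv2) and the standard library are available. Lean on these libraries where they do the work, as an engineer would, in place of code of your own. Each camera call takes 0.05 s, during which the arm holds its last target. There are 200 camera calls.

### The job

Turn the dial of the recipe stand until its pointer is on the long mark, so that the card stands upright. Then take the spring clip off its dock by its two handles, squeeze it wide open and hold it gaping astride the middle of the card's top edge, one jaw in front of the card and one behind it, the edge well inside the jaws but neither jaw touching, ready for another card to be slipped in. Finish while holding it squeezed open there, and leave the yoghurt pot, the salt shaker and the tin where they stand.

Things in the scene. Friction and masses are not known exactly. Their poses are not given: they have to be found in the camera images.
- stand: Recipe stand, fixed: wooden base 85 (x) x 265 (y) x 16 mm high with a round grey dial pedestal (84 mm across, top 40 mm above the worktop) at y = -85 mm and a hinged white card at y = +65 mm of its frame. Origin: centre of the underside; x from the stand's front (robot side, ruled lines) to its back, y along the card, z up. Yaw varies by up to 0.3 rad.
- dial (a joint): Dial angle in rad, 0 with the pointer on the long mark (pointing along +x of the stand, away from the robot); short marks every 0.262 rad. Grows clockwise seen from above; starts at about -1.3 to -0.5; stops at -1.6 and 0.55. Friction 0.05 N m, stays where left. Geared to the card: it leans back 0.3 rad for each rad short of the mark, upright at 0.
- dial_grip (a point): On the dial's vertical axis at the height to grip, 66 mm above the worktop. The grip is an upright black bar 12 mm thick, 42 mm long, from 46 to 74 mm above the worktop, on a round skirt of 48 mm; it runs along the pointer (white line on its top at the pointer end).
- card_edge (a point): Middle of the card's top edge. The card is rigid, 110 mm wide (y), 3 mm thick (x); upright, its edge is 127 mm above the worktop. Axes turn with the card: x across it to the back, y along the edge, z up the card.
- dock: Clip dock, fixed: wooden foot 60 (x) x 84 (y) x 8 mm high with an upright steel fin along y at its middle, 4 mm thick, 56 mm long, top 34 mm above the worktop. Origin: centre of the underside. Its yaw varies by up to 0.35 rad.
- clip: Grey spring clip, 65 g, 34 mm wide (y), standing jaws down, handles up astride the dock's fin, jaw tips on its foot. Origin: middle of the pivot pin (along y, radius 5 mm), 48 mm above the worktop at the start; the jaws reach 40 mm below it. The frame is that of the front half (handle and jaw at -x), which turns up to about 0.3 rad about y as the clip is squeezed.
- lip_front (a point): Centre of the round lip (radius 4 mm, 34 mm along y) at the top of the front handle, where to squeeze; at rest 24 mm to -x of the pivot and 45 mm above it. The clip measures 56 mm over the lips in x at rest, about 28 mm fully open; the handles narrow downward to the pivot.
- lip_back (a point): Centre of the like lip of the back handle, at rest 24 mm to +x of the pivot and 45 mm above it. Squeezing the two lips together along x from above opens the jaws.
- clip_jaw (a joint): Opening of the clip in rad: 0 as it bites the 4 mm fin, -0.09 shut on nothing, 0.58 at its stop (then a clear gap of about 25 mm between the jaw tips). The spring needs about 4 N at the lips to begin and 11 N to reach the stop; it snaps shut when let go.
- tip_front (a point): Centre of the round tip (radius 3 mm, along y) of the clip's jaw at -x, the front one, 37 mm below the pivot.
- tip_back (a point): Centre of the round tip (radius 3 mm, along y) of the clip's other jaw at +x.
- yoghurt: Yoghurt pot, 72 mm wide, 72 mm high, origin under its centre; to be left alone.
- salt_shaker: Salt shaker with white contents and grey cap, 47 mm wide, 83 mm high, origin under its centre; to be left alone.
- bean_tin: Low food tin, 76 mm wide, 58 mm high, origin under its centre; to be left alone.

How it is judged:
On the way:
1. the dial is on the long mark while the clip still stands on its dock (value of joint dial between -0.11 and 0.11 rad and distance of clip from where it was at the start of the episode below 0.015 m), for 0.2 s.
At the end, for the whole second after the job is handed in: Dial within 0.11 rad of the mark; fingers hold the clip (over 2 N), still, open over 0.35 rad; one jaw tip each side of the card, both 8 mm or more below its top edge; clip within 20 mm of the edge's middle and 0.3 rad of its line; clip and fingers touch no part of the stand (value of joint dial between -0.11 and 0.11 rad and value of joint clip_jaw above 0.35 rad and ((x of tip_front in the frame of card_edge below -0.0045 m and x of tip_back in the frame of card_edge above 0.0045 m) or (x of tip_front in the frame of card_edge above 0.0045 m and x of tip_back in the frame of card_edge below -0.0045 m)) and z of each of tip_front, tip_back in the frame of card_edge below -0.008 m and y of clip in the frame of card_edge between -0.02 and 0.02 m and angle between the y axis of clip and the y axis of card_edge, either way round below 0.3 rad and contact force between each of clip, the fingers and stand below 0.5 N and contact force between clip and the fingers above 2 N and linear speed of clip below 0.03 m/s); the arm keeps its last pose, push and grip.
It fails at once if a bystander (yoghurt, salt shaker, tin) was moved by more than 30 mm (distance of any of yoghurt, salt_shaker, bean_tin from where it was at the start of the episode above 0.03 m).
It also fails if it takes over 53 s, if anything falls off the work surface, if the arm or the gripper's body presses on something with over 40 N, if the wrist force passes 120 N, or if a joint passes its speed limit or range.

## Working session

There is one attempt and no reset: what is moved stays moved. The work goes in short steps, Python scripts to look and compute and a tool call to move; the robot and the scene stay as the last step left them, time stands still between calls to the robot, and variables do not carry over. Pictures are saved under pics/ and viewed, at most 10 in all, crops included, and the job is handed in when it is done.

Besides the shell and the picture viewer there is one more tool, called after "Emit:" as name(argument=value, ...) on one line, values as JSON. carry_out: Moves the arm, as the interface text tells. Its arguments: {"type":"object","properties":{"steps":{"type":"array","items":{"type":"array"}},"force":{"type":"number"}},"required":["steps"]}

```bash
ls; mkdir -p pics
cat > h.py <<'E'
import numpy as np, cv2
from plant import readout, optics, workorder
def cal(n):
    c=optics.get_calibration(n); f=192/np.tan(np.radians(c["vertical_fov"])/2)
    return c,f,np.array(c["extrinsics"])
def cloud(n,depth):
    c,f,E=cal(n); v,u=np.mgrid[0:384,0:512]
    xd=(u-c["cx"])/f; yd=(v-c["cy"])/f; x,y=xd.copy(),yd.copy()
    for _ in range(20):
        s=1+c["k1"]*(x*x+y*y); x,y=xd/s,yd/s
    P=np.stack([x*depth,y*depth,depth],-1)
    W=(P-E[:3,3])@E[:3,:3]
    W[depth<=0]=np.nan
    return W
def shot(n,save=None):
    p,d=optics.read_camera(n)
    if save: cv2.imwrite(save,p[:,:,::-1])
    return p,cloud(n,d)
E
python3 - <<'E'
from h import *
for n in("top","side"):
    p,W=shot(n,f"pics/{n}0.png"); np.savez(f"{n}0.npz",p=p,W=W)
    c,f,E=cal(n); print(n,f,c["k1"],-E[:3,:3].T@E[:3,3]);print(E[:3,:3].round(2))
print(readout.read_state())
a=cv2.imread("pics/top0.png");b=cv2.imread("pics/side0.png")
E
```

```text
pics
top 358.461516361062 -0.041069061591940695 [ 0.37153661 -0.19137528  1.05114508]
[[ 0.01 -1.    0.01]
 [-0.98 -0.01 -0.18]
 [ 0.18 -0.   -0.98]]
side 356.5509139737884 -0.04314853273947234 [0.62459343 0.78381569 0.72577431]
[[-1.    0.07 -0.02]
 [ 0.05  0.52 -0.85]
 [-0.04 -0.85 -0.53]]
{'clock': 0.1, 'joints': array([ 1.27210620e+00,  2.64669162e-01,  1.60521213e+00, -9.85618067e-06,
        1.27374204e+00, -3.69073847e-02]), 'dq': array([ 0.0010984 ,  0.00066628, -0.00596083,  0.00113823,  0.00025451,
        0.00210417]), 'joint_efforts': array([ 7.81506387e-04, -5.03617680e+01, -3.58069324e+01,  7.32277357e-02,
        2.32749421e-02, -4.97945143e-05]), 'tcp_pos': array([0.17451168, 0.65138311, 0.23753203]), 'ee_rot': array([ 1.30516437e-01,  9.91445626e-01, -1.00186648e-03, -1.64929839e-04]), 'contact_force': array([0.78887964, 0.19181722, 1.41707674]), 'ft_torque': array([ 0.02606382, -0.01529292, -0.01363641]), 'finger_force': 0.0, 'gripper_width': 0.08794511329414689}
```

View pics/top0.png

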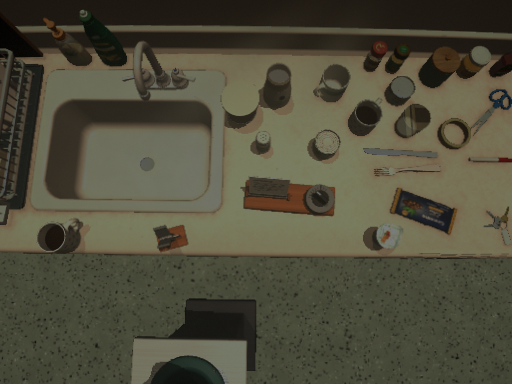

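View pics/side0.png

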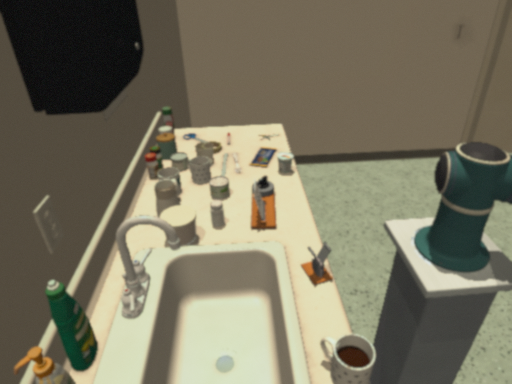

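The top view shows the stand (base cols 244–335, rows 178–214), its dial near (319,199) and its card near (268,187). It also shows the dock and clip near (171,236), the salt shaker at (263,142), the tin at (327,143) and the pot at (387,236). The side view shows the clip on its dock at (319,265).

Run:
```python
from h import *
z=np.load("top0.npz");p=z["p"];W=z["W"]
def crop(r0,r1,c0,c1,k): return cv2.resize(p[r0:r1,c0:c1,::-1],(400,int(400*(r1-r0)/(c1-c0))),interpolation=cv2.INTER_CUBIC)
a=crop(170,220,240,340,4); b=crop(215,257,145,197,6); 
q=np.load("side0.npz")["p"]; c=cv2.resize(q[160:235,225:300,::-1],(400,400),interpolation=cv2.INTER_CUBIC);d=cv2.resize(q[235:290,290,None][:0] if 0 else q[235:290,292:347,::-1],(400,400),interpolation=cv2.INTER_CUBIC)
b=cv2.resize(p[215:257,145:197,::-1],(400,323),interpolation=cv2.INTER_CUBIC)
L=np.vstack([a,b])[:600];R=np.vstack([cv2.resize(c,(300,300)),cv2.resize(d,(300,300))])
L=cv2.copyMakeBorder(L,0,600-len(L),0,0,cv2.BORDER_CONSTANT)
out=np.hstack([L,R]); out=np.clip(out.astype(int)*2,0,255).astype(np.uint8); cv2.imwrite("pics/crop0.png",out)
hsv=cv2.cvtColor(p,cv2.COLOR_RGB2HSV)
m=(hsv[...,0]<14)&(hsv[...,1]>150)
for nm,(r0,r1,c0,c1),zr in(("base",(170,220,240,340),(.008,.024)),("dock",(215,257,145,197),(.0,.016))):
    s=np.zeros_like(m);s[r0:r1,c0:c1]=1
    X=W[m&s]; X=X[(X[:,2]>zr[0])&(X[:,2]<zr[1])]
    r=cv2.minAreaRect((X[:,:2]*1000).astype(np.float32)); print(nm,len(X),r,np.median(X[:,2]))
# surface
print("table z",np.nanmedian(W[225:240,260:330,2]))
for nm,(r0,r1,c0,c1),zr in (("dialtop",(178,215,300,340),(.033,.046)),("bar",(178,215,300,340),(.060,.085)),("clip",(215,257,145,185),(.03,.15)),("card",(170,205,240,295),(.05,.16)),("salt",(125,155,252,275),(.07,.09)),("tin",(125,165,308,345),(.05,.065)),("yog",(220,252,370,405),(.06,.08))):
    X=W[r0:r1,c0:c1].reshape(-1,3);X=X[(X[:,2]>zr[0])&(X[:,2]<zr[1])]
    print(nm,len(X),X.mean(0).round(4),X.min(0).round(3),X.max(0).round(3), cv2.minAreaRect((X[:,:2]*1000).astype(np.float32)))
```

```text
base 1054 ((552.3187255859375, -279.42510986328125), (261.0960388183594, 82.5692138671875), 86.02531433105469) 0.015506585289609269
dock 265 ((430.2701721191406, 63.45975112915039), (57.260868072509766, 80.24817657470703), 15.788740158081055) 0.007754373762168306
table z -0.0005310890863729165
dialtop 504 [ 0.5443 -0.3613  0.04  ] [ 0.506 -0.402  0.033] [ 0.585 -0.321  0.046] ((545.5341186523438, -361.96453857421875), (79.11551666259766, 80.90034484863281), 0.3107069432735443)
bar 78 [ 0.5452 -0.3622  0.0722] [ 0.529 -0.38   0.061] [ 0.563 -0.346  0.078] ((546.21142578125, -362.5619812011719), (41.39124298095703, 12.561942100524902), 48.48541259765625)
clip 295 [0.43   0.0675 0.0735] [0.398 0.039 0.03 ] [0.459 0.092 0.1  ] ((429.546630859375, 62.47578048706055), (55.87995147705078, 49.3100471496582), 15.757111549377441)
card 549 [ 0.5747 -0.2151  0.09  ] [ 0.558 -0.27   0.051] [ 0.59  -0.161  0.126] ((574.5523071289062, -215.32373046875), (108.09494018554688, 25.202547073364258), 85.10820007324219)
salt 166 [ 0.7115 -0.1973  0.0814] [ 0.693 -0.216  0.071] [ 0.732 -0.179  0.087] ((712.5582275390625, -197.42318725585938), (39.53329086303711, 36.99776840209961), 0.6620583534240723)
tin 503 [ 0.7109 -0.3851  0.0545] [ 0.673 -0.421  0.05 ] [ 0.748 -0.348  0.06 ] ((710.0860595703125, -384.3365478515625), (73.37957000732422, 73.92961883544922), 84.325927734375)
yog 522 [ 0.4405 -0.5473  0.0693] [ 0.405 -0.587  0.065] [ 0.474 -0.511  0.075] ((438.95501708984375, -547.0369873046875), (68.66223907470703, 71.17330932617188), 71.77214050292969)
```

View pics/crop0.png

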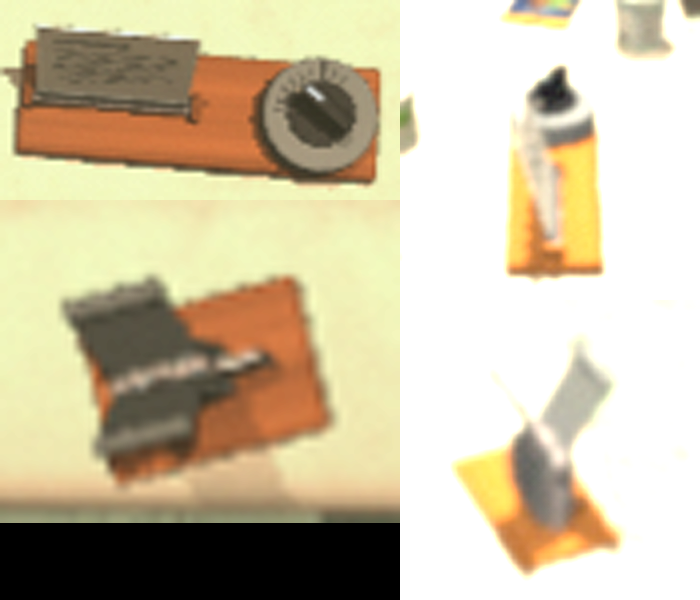

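The crop shows the pointer (white line) up-left at about 48° from world +x, so the dial is roughly 0.9 rad short of the mark. The clip stands at the +y end of the dock, with its lips along the dock's x. The plan is to grip the bar with the tool tilted 0.15 rad so the gripper body clears the card.

```bash
cat >> h.py <<'E'
from scipy.spatial.transform import Rotation as R
def rot(yaw_y,tilt=0.):  # yaw of tool y axis; tilt about tool x
    y=np.array([np.cos(yaw_y),np.sin(yaw_y),0]);z=np.array([0,0,-1.])
    return R.from_matrix(np.stack([np.cross(y,z),y,z],1))*R.from_rotvec([tilt,0,0])
def plan(poses,p=None,q=None,fing=None):
    """poses: list of (grasp-free TCP pos, Rotation); prints rounded rows"""
    s=readout.read_state()
    p=np.array(s["tcp_pos"]) if p is None else p; q=R.from_quat(s["ee_rot"]) if q is None else q
    for i,(P,Q) in enumerate(poses):
        t=np.round(q.inv().apply(np.array(P)-p)/.08,3); r=np.round((q.inv()*Q).as_rotvec()/(2*np.pi),4)
        flag="" if np.linalg.norm(t)<.52 and np.linalg.norm(r)<.0198 else "  !!"
        print(f"[{t.tolist()},{r.tolist()}],"+flag, end="\n\n" if i%5==4 else "\n")
        p=p+q.apply(t*.08); q=q*R.from_rotvec(r*2*np.pi)
    return p,q
def tcp(g,Q): return np.array(g)+Q.apply([0,0,.019])
E
python3 - <<'E'
from h import *
W=np.load("top0.npz")["W"]
for n in("top","side"):
    W=np.load(n+"0.npz")["W"]
    X=W.reshape(-1,3);X=X[(abs(X[:,0]-.43)<.06)&(abs(X[:,1]-.065)<.06)&(X[:,2]>.03)]
    a=np.radians(15.8);c,s=np.cos(a),np.sin(a)
    D=(X[:,:2]-[.4303,.0635])@np.array([[c,-s],[s,c]])
    for sel,nm in((X[:,2]>.086,"lips"),((X[:,2]>.03)&(X[:,2]<.06),"mid")):
        d=D[sel];
        for k in(d[:,0]<-5e-3,d[:,0]>5e-3,abs(d[:,0])<=5e-3):
            if k.sum(): print(n,nm,k.sum(),d[k].min(0).round(4),d[k].max(0).round(4),d[k].mean(0).round(4),X[sel][k][:,2].max())
s=readout.read_state();p0=s["tcp_pos"]
y0=75.1*np.pi/180; y1=np.radians(-41.5)
a0,r0=np.arctan2(p0[1],p0[0]),np.hypot(p0[0],p0[1])
t=np.array([.546,-.363]);a1,r1=np.arctan2(t[1],t[0]),np.hypot(*t)
P=[]
for i in range(1,36):
    u=i/35;a=a0+u*(a1-a0);r=r0+u*(r1-r0)
    z=.238+(0.16-.238)*max(0,(i-28)/7)
    P.append(([r*np.cos(a),r*np.sin(a),z],rot(y0+u*(y1-y0),.15*max(0,(i-25)/10))))
plan(P)
E
```

```text
top lips 43 [-0.0289 -0.0113] [-0.0198  0.0229] [-0.025   0.0046] 0.09905566804540963
top lips 47 [ 0.0165 -0.0116] [0.0269 0.0224] [0.0222 0.0051] 0.09975922726404418
top mid 14 [-0.0111 -0.0111] [-0.005   0.0148] [-0.0077 -0.0039] 0.05968912773343903
top mid 7 [ 0.0051 -0.0107] [0.0083 0.0128] [ 0.0063 -0.0032] 0.05946940266535265
top mid 59 [-0.0049 -0.0254] [0.0046 0.0239] [-0.     0.001] 0.059058341999479416
side lips 41 [-0.0282 -0.0106] [-0.0203  0.0238] [-0.0236  0.0073] 0.09692324393641236
side lips 34 [ 0.0195 -0.0112] [0.0281 0.0239] [0.0246 0.0093] 0.09664004442528405
side mid 37 [-0.0108 -0.0111] [-0.0053  0.0238] [-0.0076  0.01  ] 0.05971996666244936
side mid 48 [ 0.005  -0.0085] [0.0103 0.0242] [0.0081 0.0089] 0.05671180156858011
side mid 46 [-0.005 -0.023] [0.0048 0.026 ] [-0.0006  0.0118] 0.055764055371654256
[[-0.456, -0.019, -0.006],[-0.0003, -0.0, 0.009]],
[[-0.456, -0.018, 0.0],[-0.0, 0.0, 0.0092]],
[[-0.455, -0.016, 0.0],[-0.0, 0.0, 0.0093]],
[[-0.455, -0.015, 0.0],[-0.0, 0.0, 0.0092]],
[[-0.455, -0.012, 0.0],[-0.0, 0.0, 0.0093]],

[[-0.454, -0.011, 0.0],[-0.0, 
[... 673 characters left out ...]
.0, 0.0093]],
[[-0.449, 0.018, -0.0],[-0.0, 0.0, 0.0092]],
[[-0.448, 0.02, -0.0],[-0.0, 0.0, 0.0093]],
[[-0.448, 0.021, -0.0],[-0.0, 0.0, 0.0092]],
[[-0.447, 0.023, 0.0],[-0.0, 0.0, 0.0093]],

[[-0.446, 0.025, 0.0],[0.0024, 0.0001, 0.0092]],
[[-0.446, 0.027, -0.0],[0.0024, 0.0002, 0.0093]],
[[-0.446, 0.028, -0.001],[0.0024, 0.0004, 0.0092]],
[[-0.445, 0.037, 0.137],[0.0023, 0.0004, 0.0093]],
[[-0.445, 0.04, 0.138],[0.0024, 0.0007, 0.0092]],

[[-0.444, 0.044, 0.136],[0.0024, 0.0007, 0.0092]],
[[-0.444, 0.048, 0.136],[0.0024, 0.0009, 0.0092]],
[[-0.443, 0.051, 0.134],[0.0024, 0.0011, 0.0092]],
[[-0.443, 0.055, 0.134],[0.0024, 0.0011, 0.0092]],
[[-0.442, 0.059, 0.132],[0.0024, 0.0014, 0.0092]],
```

Emit:
carry_out(steps=[[[-0.45,-0.02,0],[0,0,0.0092],60],[[-0.45,-0.02,0],[0,0,0.0092],60],[[-0.45,-0.01,0],[0,0,0.0092],60],[[-0.45,-0.01,0],[0,0,0.0092],60],[[-0.45,-0.01,0],[0,0,0.0092],60]])

```text
clock: 0.52
tcp_pos: [0.3407, 0.5798, 0.238]
ee_rot: [0.273, 0.962, -0.0, -0.0]
contact_force: [-0.6, 0.2, -0.1]
gripper_width: 0.0569
finger_force: 0.0
```

Emit:
carry_out(steps=[[[-0.45,-0.01,0],[0,0,0.0093],60],[[-0.45,-0.01,0],[0,0,0.0093],60],[[-0.45,-0.01,0],[0,0,0.0093],60],[[-0.45,0,0],[0,0,0.0093],60],[[-0.45,0,0],[0,0,0.0093],60]])

```text
clock: 0.93
tcp_pos: [0.4801, 0.4662, 0.238]
ee_rot: [0.41, 0.912, -0.0, -0.0]
contact_force: [0.6, -0.3, 0.6]
gripper_width: 0.0528
finger_force: 0.0
```

Emit:
carry_out(steps=[[[-0.45,0,0],[0,0,0.0093],60],[[-0.45,0,0],[0,0,0.0093],60],[[-0.45,0,0],[0,0,0.0093],60],[[-0.45,0,0],[0,0,0.0093],60],[[-0.45,0.01,0],[0,0,0.0093],60]])

```text
clock: 1.35
tcp_pos: [0.5833, 0.3194, 0.238]
ee_rot: [0.539, 0.842, -0.0, -0.0]
contact_force: [0.1, -0.5, 0.1]
gripper_width: 0.053
finger_force: 0.0
```

Emit:
carry_out(steps=[[[-0.45,0.01,0],[0,0,0.0093],60],[[-0.45,0.01,0],[0,0,0.0093],60],[[-0.45,0.01,0],[0,0,0.0093],60],[[-0.45,0.01,0],[0,0,0.0093],60],[[-0.45,0.01,0],[0,0,0.0093],60]])

```text
clock: 1.77
tcp_pos: [0.6429, 0.1502, 0.238]
ee_rot: [0.656, 0.755, -0.0, -0.0]
contact_force: [0.9, 1.0, -1.0]
gripper_width: 0.0529
finger_force: 0.0
```

Emit:
carry_out(steps=[[[-0.45,0.02,0],[0,0,0.0093],60],[[-0.45,0.02,0],[0,0,0.0093],60],[[-0.45,0.02,0],[0,0,0.0093],60],[[-0.45,0.02,0],[0,0,0.0093],60],[[-0.45,0.02,0],[0,0,0.0093],60]])

```text
clock: 2.18
tcp_pos: [0.6552, -0.0289, 0.238]
ee_rot: [0.759, 0.652, -0.0, -0.0]
contact_force: [0.7, 0.3, -0.0]
gripper_width: 0.0531
finger_force: 0.0
```

Run:
```python
from h import *
s=readout.read_state();p0=s["tcp_pos"];q0=R.from_quat(s["ee_rot"]);print(p0,q0.as_matrix().round(3),s["clock"])
y=q0.as_matrix()[:,1];y0=np.arctan2(y[1],y[0]);y1=np.radians(-41.5)
g=np.array([.546,-.3625,.073]);
Q=rot(y1,.15);T=tcp(g,Q)
P=[]
H=T+[0,0,.09]
for i in range(1,16):
    u=i/15;P.append((p0+u*(H-p0),rot(y0+u*(y1-y0),.15*u)))
for i in range(1,6): P.append((H+(T-H)*i/5,Q))
plan(P)
```

```text
[ 0.65515938 -0.02892709  0.23801292] [[ 0.151  0.989 -0.001]
 [ 0.989 -0.151  0.   ]
 [-0.    -0.001 -1.   ]] 2.1833
[[-0.287, -0.05, 0.078],[0.0015, 0.0, 0.0061]],
[[-0.289, -0.038, 0.079],[0.0016, 0.0001, 0.0061]],
[[-0.29, -0.026, 0.079],[0.0015, 0.0002, 0.006]],
[[-0.291, -0.015, 0.078],[0.0016, 0.0002, 0.0061]],
[[-0.292, -0.002, 0.079],[0.0016, 0.0003, 0.0061]],

[[-0.291, 0.009, 0.077],[0.0016, 0.0003, 0.006]],
[[-0.292, 0.021, 0.077],[0.0016, 0.0004, 0.0061]],
[[-0.29, 0.033, 0.076],[0.0016, 0.0005, 0.0061]],
[[-0.289, 0.045, 0.075],[0.0016, 0.0005, 0.006]],
[[-0.287, 0.057, 0.074],[0.0016, 0.0006, 0.0061]],

[[-0.285, 0.068, 0.071],[0.0016, 0.0006, 0.006]],
[[-0.283, 0.08, 0.07],[0.0016, 0.0007, 0.006]],
[[-0.28, 0.091, 0.068],[0.0016, 0.0007, 0.0061]],
[[-0.276, 0.102, 0.065],[0.0015, 0.0009, 0.006]],
[[-0.272, 0.113, 0.063],[0.0016, 0.0008, 0.006]],

[[-0.0, 0.034, 0.223],[0.0, 0.0, 0.0]],
[[-0.0, 0.034, 0.222],[0.0, 0.0, 0.0]],
[[-0.0, 0.033, 0.223],[0.0, 0.0, 0.0]],
[[-0.0, 0.034, 0.222],[0.0, 0.0, 0.0]],
[[-0.0, 0.033, 0.223],[0.0, 0.0, 0.0]],
```

Emit:
carry_out(steps=[[[-0.287,-0.05,0.078],[0.0016,0,0.006],60],[[-0.289,-0.038,0.078],[0.0016,0,0.006],60],[[-0.29,-0.026,0.078],[0.0016,0,0.006],60],[[-0.291,-0.015,0.078],[0.0016,0,0.006],60],[[-0.292,-0.002,0.078],[0.0016,0,0.006],60]])

```text
clock: 2.6
tcp_pos: [0.6179, -0.1389, 0.2069]
ee_rot: [0.816, 0.577, -0.017, -0.02]
contact_force: [-0.6, -0.1, 0.2]
gripper_width: 0.0529
finger_force: 0.0
```

Emit:
carry_out(steps=[[[-0.291,0.009,0.077],[0.0016,0.0004,0.006],60],[[-0.292,0.021,0.077],[0.0016,0.0004,0.006],60],[[-0.29,0.033,0.076],[0.0016,0.0005,0.006],60],[[-0.289,0.045,0.075],[0.0016,0.0005,0.006],60],[[-0.287,0.057,0.074],[0.0016,0.0006,0.006],60]])

```text
clock: 3.02
tcp_pos: [0.5815, -0.2496, 0.1761]
ee_rot: [0.866, 0.497, -0.027, -0.043]
contact_force: [-0.1, -0.1, -0.0]
gripper_width: 0.0527
finger_force: 0.0
```

Emit:
carry_out(steps=[[[-0.285,0.068,0.071],[0.0016,0.0006,0.006],50],[[-0.283,0.08,0.07],[0.0016,0.0007,0.006],50],[[-0.28,0.091,0.068],[0.0016,0.0007,0.006],50],[[-0.276,0.102,0.065],[0.0015,0.0009,0.006],50],[[-0.272,0.113,0.063],[0.0016,0.0008,0.006],50]])

```text
clock: 3.43
tcp_pos: [0.5452, -0.3605, 0.1453]
ee_rot: [0.908, 0.412, -0.033, -0.067]
contact_force: [-0.8, -0.8, -0.9]
gripper_width: 0.0441
finger_force: 0.0
```

Emit:
carry_out(steps=[[[0,0,0],[0,0,0],50],[[0,0,0],[0,0,0],50],[[0,0,0],[0,0,0],50],[[0,0,0],[0,0,0],50],[[0,0,0],[0,0,0],50]])

```text
clock: 3.85
tcp_pos: [0.5466, -0.3586, 0.1467]
ee_rot: [0.907, 0.414, -0.032, -0.066]
contact_force: [0.5, -0.0, 0.1]
gripper_width: 0.044
finger_force: 0.0
```

Run:
```python
from h import *
s=readout.read_state();p0=s["tcp_pos"];q0=R.from_quat(s["ee_rot"]);print(p0,q0.as_matrix().round(3),s["clock"])
g=np.array([.546,-.3625,.073]);y1=np.radians(-41.5)
Q=rot(y1,.15);T=tcp(g,Q);H=T+[0,0,.09]
P=[(H,Q)]+[(H+(T-H)*i/4,Q) for i in range(1,5)]
for i in range(1,16):
    q=rot(y1-np.radians(52.5)*i/15,.15);P.append((tcp(g,q),q))
plan(P)
```

```text
[ 0.54657984 -0.35862542  0.14669691] [[ 0.655  0.747 -0.114]
 [ 0.755 -0.649  0.094]
 [-0.004 -0.147 -0.989]] 3.85
[[-0.041, -0.005, 0.032],[0.0003, 0.0008, 0.0015]],
[[0.0, 0.042, 0.278],[0.0, 0.0, -0.0]],
[[0.0, 0.042, 0.278],[0.0, 0.0, -0.0]],
[[0.0, 0.042, 0.279],[0.0, 0.0, -0.0]],
[[0.0, 0.042, 0.278],[0.0, 0.0, -0.0]],

[[0.002, 0.0, -0.0],[0.0, 0.0015, 0.0096]],
[[0.003, 0.0, -0.0],[0.0, 0.0014, 0.0096]],
[[0.002, 0.0, -0.0],[0.0, 0.0015, 0.0096]],
[[0.002, 0.001, -0.0],[0.0, 0.0014, 0.0096]],
[[0.002, -0.0, -0.0],[0.0, 0.0015, 0.0096]],

[[0.002, -0.0, -0.0],[0.0, 0.0014, 0.0096]],
[[0.002, -0.0, -0.0],[0.0, 0.0015, 0.0096]],
[[0.003, -0.0, -0.0],[0.0, 0.0014, 0.0097]],
[[0.002, -0.0, -0.0],[0.0, 0.0015, 0.0096]],
[[0.002, -0.0, -0.0],[0.0, 0.0014, 0.0096]],

[[0.002, 0.0, -0.0],[0.0, 0.0015, 0.0096]],
[[0.002, 0.0, -0.0],[0.0, 0.0014, 0.0096]],
[[0.002, 0.0, -0.0],[0.0, 0.0015, 0.0096]],
[[0.003, 0.0, -0.001],[0.0, 0.0014, 0.0096]],
[[0.002, 0.0, 0.0],[0.0, 0.0015, 0.0097]],
```

Emit:
carry_out(steps=[[[-0.041,-0.005,0.032],[0.0003,0.0008,0.0015],50],[[0,0.042,0.278],[0,0,0],50],[[0,0.042,0.278],[0,0,0],50],[[0,0.042,0.278],[0,0,0],50],[[0,0.042,0.278],[0,0,0],50]])

```text
clock: 4.27
tcp_pos: [0.5435, -0.3613, 0.0534]
ee_rot: [0.91, 0.409, -0.031, -0.068]
contact_force: [0.3, 0.8, 0.2]
gripper_width: 0.0442
finger_force: 0.0
```

Emit:
carry_out(steps=[[[0,0,0],[0,0,0],50],[[0,0,0],[0,0,0],0],[[0,0,0],[0,0,0],0],[[0,0,0],[0,0,0],0],[[0,0,0],[0,0,0],0]], force=15)

```text
clock: 4.68
tcp_pos: [0.5435, -0.3618, 0.0544]
ee_rot: [0.91, 0.409, -0.031, -0.068]
contact_force: [4.9, -3.7, -2.6]
gripper_width: 0.0196
finger_force: 3.3
```

Emit:
carry_out(steps=[[[0,0,0],[0,0,0],0],[[0,0,0],[0,0,0],0],[[0,0,0],[0,0,0],0],[[0,0,0],[0,0,0],0],[[0,0,0],[0,0,0],0]], force=15)

```text
clock: 5.1
tcp_pos: [0.5454, -0.3635, 0.0543]
ee_rot: [0.91, 0.409, -0.029, -0.065]
contact_force: [5.4, -4.6, -6.3]
gripper_width: 0.0135
finger_force: 14.0
```

Emit:
carry_out(steps=[[[0.002,0,0],[0,0.0015,0.0096],0],[[0.002,0,0],[0,0.0015,0.0096],0],[[0.002,0,0],[0,0.0015,0.0096],0],[[0.002,0,0],[0,0.0015,0.0096],0],[[0.002,0,0],[0,0.0015,0.0096],0]])

```text
clock: 5.52
tcp_pos: [0.5456, -0.3631, 0.0543]
ee_rot: [0.962, 0.264, -0.018, -0.07]
contact_force: [3.8, -3.2, -3.9]
gripper_width: 0.0136
finger_force: 14.1
```

Emit:
carry_out(steps=[[[0.002,0,0],[0,0.0015,0.0096],0],[[0.002,0,0],[0,0.0015,0.0096],0],[[0.002,0,0],[0,0.0015,0.0096],0],[[0.002,0,0],[0,0.0015,0.0096],0],[[0.002,0,0],[0,0.0015,0.0096],0]])

```text
clock: 5.93
tcp_pos: [0.5459, -0.3626, 0.0543]
ee_rot: [0.991, 0.115, -0.006, -0.073]
contact_force: [2.6, -4.1, -3.9]
gripper_width: 0.0136
finger_force: 14.1
```

Emit:
carry_out(steps=[[[0.002,0,0],[0,0.0015,0.0096],0],[[0.002,0,0],[0,0.0015,0.0096],0],[[0.002,0,0],[0,0.0015,0.0096],0],[[0.002,0,0],[0,0.0015,0.0096],0],[[0.002,0,0],[0,0.0015,0.0096],0]])

```text
clock: 6.35
tcp_pos: [0.5463, -0.3624, 0.0542]
ee_rot: [0.997, -0.037, 0.006, -0.074]
contact_force: [2.6, -3.9, -3.4]
gripper_width: 0.0139
finger_force: 14.2
```

Emit:
carry_out(steps=[[[0,0,0],[0,0,0],0],[[0,0,0],[0,0,0],0],[[0,0,0],[0,0,0],0],[[0,0,0],[0,0,0],0],[[0,0,0],[0,0,0],0]])

```text
clock: 6.77
tcp_pos: [0.5462, -0.3623, 0.0542]
ee_rot: [0.997, -0.035, 0.006, -0.074]
contact_force: [3.2, -4.1, -3.4]
gripper_width: 0.0138
finger_force: 14.2
```

Run:
```python
from h import *
s=readout.read_state();q0=R.from_quat(s["ee_rot"]);M=q0.as_matrix();print(s["tcp_pos"],M.round(3),s["contact_force"],s["clock"])
print("x yaw deg",np.degrees(np.arctan2(M[1,0],M[0,0])))
p,W=shot("top","pics/top1.png");np.savez("top1.npz",p=p,W=W)
X=W[165:205,240:295].reshape(-1,3)
X=X[(X[:,2]>.05)&(X[:,2]<.135)]
for a in np.arange(.05,.13,.01):
    k=X[(X[:,2]>a)&(X[:,2]<a+.01)]
    if len(k): print(round(a,3),len(k),np.median(k,0).round(4))
```

```text
[ 0.54621626 -0.36231371  0.05424306] [[ 0.998 -0.068  0.016]
 [-0.07  -0.987  0.147]
 [ 0.006 -0.148 -0.989]] [ 3.20052076 -4.12675171 -3.39567996] 6.7667
x yaw deg -3.9924545269223906
0.05 28 [ 0.5561 -0.2077  0.0563]
0.06 27 [ 0.5557 -0.2174  0.0666]
0.07 27 [ 0.5558 -0.2143  0.0762]
0.08 26 [ 0.5563 -0.2099  0.0858]
0.09 26 [ 0.5562 -0.2111  0.0951]
0.1 33 [ 0.5556 -0.219   0.1038]
0.11 29 [ 0.5563 -0.2107  0.1139]
0.12 65 [ 0.5572 -0.2078  0.1256]
```

Emit:
carry_out(steps=[[[0,0,0],[0,0,0],45],[[0,0,0],[0,0,0],45],[[0,0,0],[0,0,0],45],[[0,0,0],[0,0,0],45],[[0,0,-0.1],[0,0,0],45]])

```text
clock: 7.23
tcp_pos: [0.5438, -0.3606, 0.0602]
ee_rot: [0.996, -0.035, 0.003, -0.077]
contact_force: [0.1, -0.7, 0.4]
gripper_width: 0.0394
finger_force: 0.0
```

Emit:
carry_out(steps=[[[0,0,-0.4],[0,0,0],45],[[0,0,-0.5],[0,0,0],80],[[0,0,-0.5],[0,0,0],90],[[0,0,-0.5],[0,0,0],90],[[0,0,-0.3],[0,0,0],90]])

```text
clock: 7.65
tcp_pos: [0.5439, -0.39, 0.242]
ee_rot: [0.997, -0.035, 0.007, -0.074]
contact_force: [1.1, 0.2, 0.4]
gripper_width: 0.0642
finger_force: 0.0
```

Run:
```python
from h import *
s=readout.read_state();p0=s["tcp_pos"];q0=R.from_quat(s["ee_rot"]);print(p0,s["clock"])
ya=np.radians(-94);yb=np.radians(15.8);c,sn=np.cos(yb),np.sin(yb)
o=np.array([.4303-.0005*c-.0063*sn,.0635-.0005*sn+.0063*c]);print("clip",o)
H=np.array([o[0],o[1],.19])
P=[]
for i in range(1,21):
    u=i/20;w=max(0,(u-.6)/.4)
    P.append((np.array([*(p0[:2]+u*(H[:2]-p0[:2])),p0[2]+w*(H[2]-p0[2])]),rot(ya+u*(yb-ya),.15*(1-u))))
plan(P)
```

```text
[ 0.5438588  -0.38996851  0.24198917] 7.65
clip [0.42810353 0.06942583]
[[-0.093, -0.278, 0.041],[-0.0008, -0.0036, -0.0151]],
[[-0.064, -0.286, 0.041],[-0.0012, -0.0021, -0.0151]],
[[-0.037, -0.291, 0.039],[-0.0012, -0.002, -0.0151]],
[[-0.009, -0.294, 0.038],[-0.0011, -0.0019, -0.0152]],
[[0.02, -0.293, 0.035],[-0.0012, -0.0018, -0.0151]],

[[0.048, -0.291, 0.033],[-0.0012, -0.0016, -0.0152]],
[[0.075, -0.284, 0.03],[-0.0012, -0.0016, -0.0151]],
[[0.103, -0.277, 0.027],[-0.0012, -0.0014, -0.0152]],
[[0.129, -0.265, 0.024],[-0.0012, -0.0013, -0.0152]],
[[0.153, -0.253, 0.021],[-0.0012, -0.0012, -0.0152]],

[[0.178, -0.236, 0.018],[-0.0012, -0.0011, -0.0152]],
[[0.199, -0.219, 0.014],[-0.0012, -0.001, -0.0152]],
[[0.219, -0.194, 0.093],[-0.0012, -0.0008, -0.0153]],
[[0.237, -0.173, 0.091],[-0.0012, -0.0008, -0.0152]],
[[0.253, -0.15, 0.088],[-0.0012, -0.0006, -0.0152]],

[[0.266, -0.126, 0.086],[-0.0011, -0.0005, -0.0153]],
[[0.278, -0.1, 0.084],[-0.0012, -0.0004, -0.0152]],
[[0.286, -0.074, 0.083],[-0.0012, -0.0003, -0.0153]],
[[0.292, -0.046, 0.082],[-0.0012, -0.0002, -0.0152]],
[[0.296, -0.019, 0.081],[-0.0012, -0.0, -0.0153]],
```

Emit:
carry_out(steps=[[[-0.093,-0.278,0.041],[-0.0008,-0.0036,-0.0151],90],[[-0.064,-0.286,0.041],[-0.0012,-0.0021,-0.0151],90],[[-0.037,-0.291,0.039],[-0.0012,-0.002,-0.0151],90],[[-0.009,-0.294,0.038],[-0.0011,-0.0019,-0.0152],90],[[0.02,-0.293,0.035],[-0.0012,-0.0018,-0.0151],90]])

```text
clock: 8.07
tcp_pos: [0.5133, -0.2727, 0.2371]
ee_rot: [0.977, 0.205, -0.013, -0.058]
contact_force: [-1.2, 1.3, 0.4]
gripper_width: 0.0794
finger_force: 0.0
```

Emit:
carry_out(steps=[[[0.048,-0.291,0.033],[-0.0012,-0.0016,-0.0152],90],[[0.075,-0.284,0.03],[-0.0012,-0.0016,-0.0151],90],[[0.103,-0.277,0.027],[-0.0012,-0.0014,-0.0152],90],[[0.129,-0.265,0.024],[-0.0012,-0.0013,-0.0152],90],[[0.153,-0.253,0.021],[-0.0012,-0.0012,-0.0152],90]])

```text
clock: 8.48
tcp_pos: [0.4843, -0.1576, 0.2377]
ee_rot: [0.901, 0.431, -0.017, -0.037]
contact_force: [0.2, 0.2, -1.0]
gripper_width: 0.0796
finger_force: 0.0
```

Emit:
carry_out(steps=[[[0.178,-0.236,0.018],[-0.0012,-0.0011,-0.0152],90],[[0.199,-0.219,0.014],[-0.0012,-0.001,-0.0152],90],[[0.219,-0.194,0.093],[-0.0012,-0.0008,-0.0153],90],[[0.237,-0.173,0.091],[-0.0012,-0.0008,-0.0152],90],[[0.253,-0.15,0.088],[-0.0012,-0.0006,-0.0152],90]])

```text
clock: 8.9
tcp_pos: [0.4554, -0.0428, 0.2188]
ee_rot: [0.774, 0.633, -0.012, -0.017]
contact_force: [0.4, 0.7, 0.5]
gripper_width: 0.0795
finger_force: 0.0
```

Emit:
carry_out(steps=[[[0.266,-0.126,0.086],[-0.0011,-0.0005,-0.0153],90],[[0.278,-0.1,0.084],[-0.0012,-0.0004,-0.0152],90],[[0.286,-0.074,0.083],[-0.0012,-0.0003,-0.0153],90],[[0.292,-0.046,0.082],[-0.0012,-0.0002,-0.0152],90],[[0.296,-0.019,0.081],[-0.0012,0,-0.0153],90]])

```text
clock: 9.32
tcp_pos: [0.4262, 0.0723, 0.1868]
ee_rot: [0.601, 0.799, 0.001, -0.003]
contact_force: [-1.2, 0.5, 0.2]
gripper_width: 0.0795
finger_force: 0.0
```

Emit:
carry_out(steps=[[[0,0,0],[0,0,0],90],[[0,0,0],[0,0,0],90],[[0,0,0],[0,0,0],90],[[0,0,0],[0,0,0],90],[[0,0,0],[0,0,0],90]])

```text
clock: 9.73
tcp_pos: [0.4274, 0.0703, 0.1869]
ee_rot: [0.604, 0.797, 0.0, -0.003]
contact_force: [-0.0, -0.3, -0.0]
gripper_width: 0.0796
finger_force: 0.0
```

Run:
```python
from h import *
s=readout.read_state();p0=s["tcp_pos"];q0=R.from_quat(s["ee_rot"]);print(p0,q0.as_matrix().round(3),s["gripper_width"],s["clock"])
T=np.array([.4281,.0694,.19]);Q=rot(np.radians(15.8))
P=[(T,Q)]+[(T-[0,0,(.19-.076)*i/4],Q) for i in range(1,5)]
plan(P)
p,W=shot("top");np.savez("top2.npz",p=p,W=W)
hs=cv2.resize(p[170:220,240:340,::-1],(800,400),interpolation=cv2.INTER_CUBIC);cv2.imwrite("pics/dial2.png",np.clip(hs.astype(int)*2,0,255).astype(np.uint8))
X=W[178:215,300:340].reshape(-1,3);X=X[(X[:,2]>.06)&(X[:,2]<.085)];print(len(X),cv2.minAreaRect((X[:,:2]*1000).astype(np.float32)))
X=W[165:215,235:298].reshape(-1,3);X=X[(X[:,2]>.120)&(X[:,2]<.135)];print("edge",len(X),X.mean(0),cv2.minAreaRect((X[:,:2]*1000).astype(np.float32)))
```

```text
[0.4273758  0.07031923 0.18692972] [[-0.27   0.963 -0.004]
 [ 0.963  0.27   0.004]
 [ 0.005 -0.003 -1.   ]] 0.07960324954508885 9.7333
[[-0.013, 0.005, -0.038],[-0.0005, -0.0009, -0.0003]],
[[-0.0, 0.0, 0.356],[0.0, 0.0, -0.0]],
[[-0.0, 0.0, 0.356],[0.0, 0.0, -0.0]],
[[-0.0, 0.0, 0.356],[0.0, 0.0, -0.0]],
[[0.0, 0.0, 0.357],[0.0, 0.0, -0.0]],

78 ((546.0879516601562, -361.9883728027344), (11.091914176940918, 41.884857177734375), 87.52330017089844)
edge 60 [ 0.55716526 -0.21267922  0.12624219] ((557.4691162109375, -213.08480834960938), (105.65000915527344, 4.336095809936523), 85.44820404052734)
```

View pics/dial2.png

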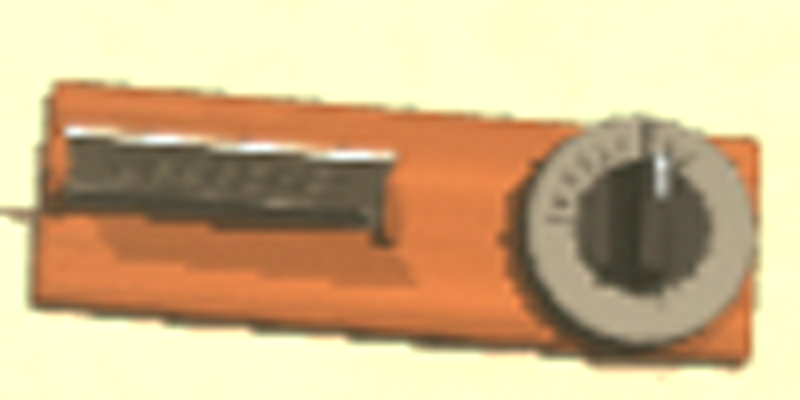

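Seen from above, the pointer lies along the long mark: the bar is at about −2.5° and the mark at −4°. The card edge runs level from (65,130) to (395,155), so the card is upright. Next is the descent onto the clip.

Emit:
carry_out(steps=[[[-0.013,0.005,-0.038],[-0.0005,-0.0009,-0.0003],90],[[0,0,0.356],[0,0,0],90],[[0,0,0.356],[0,0,0],90],[[0,0,0.356],[0,0,0],90],[[0,0,0.357],[0,0,0],90]])

```text
clock: 10.2
tcp_pos: [0.4281, 0.0698, 0.0749]
ee_rot: [0.603, 0.798, 0.0, 0.001]
contact_force: [-0.1, 0.5, -0.6]
gripper_width: 0.0796
finger_force: 0.0
```

Emit:
carry_out(steps=[[[0,0,0],[0,0,0],90],[[0,0,0],[0,0,0],80],[[0,0,0],[0,0,0],70],[[0,0,0],[0,0,0],65],[[0,0,0],[0,0,0],63]], force=20)

```text
clock: 10.62
tcp_pos: [0.4292, 0.0704, 0.0775]
ee_rot: [0.602, 0.798, 0.001, 0.001]
contact_force: [-0.5, -0.1, 0.7]
gripper_width: 0.0559
finger_force: 0.3
```

Emit:
carry_out(steps=[[[0,0,0],[0,0,0],62],[[0,0,0],[0,0,0],61],[[0,0,0],[0,0,0],60],[[0,0,0],[0,0,0],60],[[0,0,0],[0,0,0],60]])

```text
clock: 11.03
tcp_pos: [0.4289, 0.0703, 0.0778]
ee_rot: [0.602, 0.798, 0.001, 0.001]
contact_force: [-2.5, -1.1, 8.8]
gripper_width: 0.0532
finger_force: 8.0
```

Emit:
carry_out(steps=[[[0,0,-0.02],[0,0,0],57],[[0,0,-0.01],[0,0,0],54],[[0,0,-0.01],[0,0,0],51],[[0,0,-0.01],[0,0,0],48],[[0,0,-0.01],[0,0,0],46]], force=25)

```text
clock: 11.45
tcp_pos: [0.4272, 0.0702, 0.0803]
ee_rot: [0.602, 0.798, -0.0, -0.0]
contact_force: [0.9, -0.1, -1.3]
gripper_width: 0.0407
finger_force: 7.6
```

Emit:
carry_out(steps=[[[0,0,-0.01],[0,0,0],43],[[0,0,-0.01],[0,0,0],40],[[0,0,-0.01],[0,0,0],37],[[0,0,0],[0,0,0],35],[[0,0,0],[0,0,0],33]])

```text
clock: 11.87
tcp_pos: [0.4273, 0.0703, 0.0825]
ee_rot: [0.602, 0.798, -0.0, -0.0]
contact_force: [-0.3, 0.7, -0.7]
gripper_width: 0.0296
finger_force: 10.2
```

Emit:
carry_out(steps=[[[0,0,0],[0,0,0],30],[[0,0,0],[0,0,0],28],[[0,0,0],[0,0,0],28],[[0,0,0],[0,0,0],28],[[0,0,0],[0,0,0],28]])

```text
clock: 12.28
tcp_pos: [0.4273, 0.0703, 0.0825]
ee_rot: [0.602, 0.798, -0.0, -0.0]
contact_force: [-0.3, 0.5, -0.2]
gripper_width: 0.0267
finger_force: 25.0
```

Emit:
carry_out(steps=[[[0,0,-0.1],[0,0,0],28],[[0,0,-0.2],[0,0,0],28],[[0,0,-0.3],[0,0,0],28],[[0,0,-0.3],[0,0,0],28],[[0,0,-0.3],[0,0,0],28]])

```text
clock: 12.7
tcp_pos: [0.4271, 0.0702, 0.18]
ee_rot: [0.602, 0.798, -0.0, -0.0]
contact_force: [0.6, 1.1, -0.3]
gripper_width: 0.0266
finger_force: 25.0
```

Emit:
carry_out(steps=[[[0,0,-0.3],[0,0,0],28],[[0,0,-0.3],[0,0,0],28],[[0,0,-0.1],[0,0,0],28],[[0,0,0],[0,0,0],28],[[0,0,0],[0,0,0],28]])

```text
clock: 13.12
tcp_pos: [0.4274, 0.0703, 0.2344]
ee_rot: [0.602, 0.798, -0.0, -0.0]
contact_force: [0.0, -0.8, -1.0]
gripper_width: 0.0265
finger_force: 25.0
```

Run:
```python
from h import *
s=readout.read_state();p0=s["tcp_pos"];print(p0,s["clock"],s["gripper_width"],s["finger_force"])
p,W=shot("side");np.savez("side2.npz",p=p,W=W)
m=(abs(W[...,0]-p0[0])<.05)&(abs(W[...,1]-p0[1])<.05)&(W[...,2]>.09)&(W[...,2]<p0[2]+.03)
v,u=np.nonzero(m);print(u.min(),u.max(),v.min(),v.max())
X=W[m]
a=np.radians(15.8);c,sn=np.cos(a),np.sin(a)
D=np.c_[(X[:,:2]-p0[:2])@np.array([[c,-sn],[sn,c]]),X[:,2]-p0[2]]
for z in np.arange(-.08,.03,.008):
    k=D[(D[:,2]>z)&(D[:,2]<z+.008)]
    if len(k): print(round(z,3),len(k),k.min(0).round(4)[:2],k.max(0).round(4)[:2])
r0=max(v.min()-15,0);c0=max(u.min()-15,0)
im=p[r0:r0+90,c0:c0+90,::-1];cv2.imwrite("pics/clip2.png",np.clip(cv2.resize(im,(500,500*im.shape[0]//im.shape[1]),interpolation=cv2.INTER_CUBIC).astype(int)*3//2,0,255).astype(np.uint8));print(r0,c0)
# plan to above card
Q0=R.from_quat(s["ee_rot"])
ya=np.radians(15.8);yb=np.radians(-4.0)
H=np.array([.557,-.2137,.235])
P=[]
for i in range(1,16):
    u=i/15;P.append((np.array([*(p0[:2]+u*(H[:2]-p0[:2])),p0[2]+min(1,2*u)*(H[2]-p0[2])]),rot(ya+u*(yb-ya))))
plan(P)
```

```text
[0.42736923 0.07026912 0.23444047] 13.1167 0.026477722557696256 24.99832570552826
312 337 191 233
-0.08 3 [ 0.008  -0.0013] [0.0139 0.015 ]
-0.072 48 [-0.0222 -0.0168] [0.0166 0.0187]
-0.064 35 [-0.0211 -0.0142] [0.0156 0.0172]
-0.056 32 [-0.0183 -0.014 ] [0.0139 0.0166]
-0.048 28 [-0.0153 -0.0148] [0.011  0.0163]
-0.04 58 [-0.0136 -0.0186] [0.0093 0.0181]
-0.032 27 [-0.0068 -0.0146] [0.0051 0.017 ]
-0.024 22 [-0.0063 -0.011 ] [0.0046 0.017 ]
-0.016 30 [-0.0087 -0.0036] [0.006  0.0172]
-0.008 34 [-0.0219 -0.0168] [0.0176 0.0168]
-0.0 59 [-0.027 -0.017] [0.0268 0.0156]
0.008 75 [-0.0286 -0.0152] [0.0275 0.0183]
0.016 77 [-0.0285 -0.0152] [0.0287 0.0158]
0.024 36 [-0.0315 -0.0104] [0.0286 0.011 ]
176 297
[[-0.258, 0.048, -0.015],[-0.0004, -0.0001, 0.004]],
[[-0.256, 0.046, -0.001],[0.0, 0.0, 0.0037]],
[[-0.255, 0.051, -0.001],[0.0, 0.0, 0.0036]],
[[-0.254, 0.057, -0.001],[0.0, 0.0, 0.0037]],
[[-0.253, 0.063, -0.001],[0.0, 0.0, 0.0037]],

[[-0.25, 0.069, -0.001],[0.0, 0.0, 0.0036]],
[[-0.25, 0.075, -0.0],[0.0, 0.0, 0.0037]],
[[-0.247, 0.08, -0.001],[0.0, 0.0, 0.0037]],
[[-0.246, 0.086, 0.0],[0.0, 0.0, 0.0036]],
[[-0.243, 0.092, 0.0],[0.0, 0.0, 0.0037]],

[[-0.241, 0.097, 0.0],[0.0, 0.0, 0.0037]],
[[-0.239, 0.103, 0.0],[0.0, 0.0, 0.0036]],
[[-0.237, 0.108, 0.0],[0.0, 0.0, 0.0037]],
[[-0.234, 0.113, 0.001],[0.0, 0.0, 0.0037]],
[[-0.231, 0.119, -0.0],[0.0, 0.0, 0.0036]],
```

View pics/clip2.png

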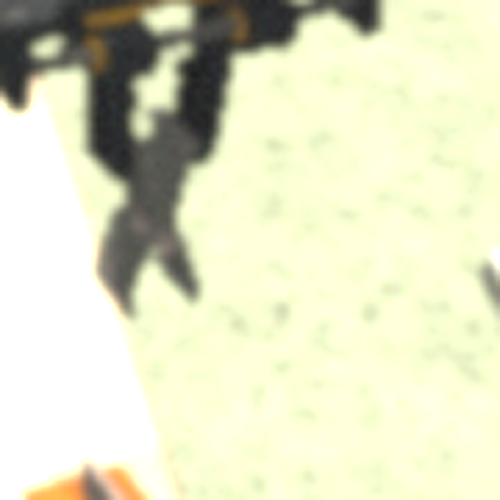

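The clip hangs from both lips with its jaws gaping, tips near (130,310) and (190,295). The jaw centre sits about 2 mm to −x of the TCP. Now to the card.

Emit:
carry_out(steps=[[[-0.258,0.048,-0.015],[0,0,0.0038],28],[[-0.256,0.046,0],[0,0,0.0037],28],[[-0.255,0.051,0],[0,0,0.0037],28],[[-0.254,0.057,0],[0,0,0.0037],28],[[-0.253,0.063,0],[0,0,0.0037],28]])

```text
clock: 13.58
tcp_pos: [0.4703, -0.025, 0.2332]
ee_rot: [0.648, 0.761, -0.001, -0.002]
contact_force: [1.1, 0.6, -1.2]
gripper_width: 0.0268
finger_force: 25.0
```

Emit:
carry_out(steps=[[[-0.25,0.069,0],[0,0,0.0037],28],[[-0.25,0.075,0],[0,0,0.0037],28],[[-0.247,0.08,0],[0,0,0.0037],28],[[-0.246,0.086,0],[0,0,0.0036],28],[[-0.243,0.092,0],[0,0,0.0037],28]])

```text
clock: 14.0
tcp_pos: [0.5136, -0.1195, 0.2329]
ee_rot: [0.691, 0.723, -0.001, -0.002]
contact_force: [-0.1, -0.2, -0.3]
gripper_width: 0.0263
finger_force: 25.0
```

Emit:
carry_out(steps=[[[-0.241,0.097,0],[0,0,0.0037],28],[[-0.239,0.103,0],[0,0,0.0036],28],[[-0.237,0.108,0],[0,0,0.0037],28],[[-0.234,0.113,0],[0,0,0.0037],28],[[-0.231,0.119,0],[0,0,0.0036],28]])

```text
clock: 14.42
tcp_pos: [0.5568, -0.214, 0.2326]
ee_rot: [0.732, 0.682, -0.001, -0.002]
contact_force: [0.9, 0.3, -0.1]
gripper_width: 0.0269
finger_force: 25.0
```

Emit:
carry_out(steps=[[[0,0,0],[0,0,0],28],[[0,0,0],[0,0,0],28],[[0,0,0],[0,0,0],28],[[0,0,0],[0,0,0],28],[[0,0,0],[0,0,0],28]])

```text
clock: 14.83
tcp_pos: [0.5573, -0.2125, 0.2352]
ee_rot: [0.731, 0.682, -0.0, -0.001]
contact_force: [-0.5, -0.3, -1.2]
gripper_width: 0.0269
finger_force: 25.0
```

```bash
cat > chk.py <<'E'
from h import *
import sys
s=readout.read_state();p0=s["tcp_pos"];print(p0,R.from_quat(s["ee_rot"]).as_matrix().round(3),s["clock"],s["gripper_width"],s["finger_force"],s["contact_force"])
c0=np.array([.5570,-.2140,0]);a=np.radians(-4);c,sn=np.cos(a),np.sin(a)
for n in("side","top"):
    p,W=shot(n)
    D=(W-c0)@np.array([[c,-sn,0],[sn,c,0],[0,0,1]])
    m=(abs(D[...,0])<.06)&(abs(D[...,1])<.09)&(D[...,2]>.06)&(D[...,2]<p0[2]+.03)
    v,u=np.nonzero(m);print(n,u.min(),u.max(),v.min(),v.max())
    X=D[m]
    for z in np.arange(.08,.24,.008):
        k=X[(X[:,2]>z)&(X[:,2]<z+.008)]
        if len(k): print(round(z,3),len(k),k.min(0).round(4)[:2],k.max(0).round(4)[:2])
    if n=="side" or len(sys.argv)>2:
        r0=max(v.min()-15,0);q0=max((u.min()+u.max())//2-50,0);im=p[r0:r0+100,q0:q0+100,::-1]
        cv2.imwrite(f"pics/{n}{sys.argv[1]}.png",np.clip(cv2.resize(im,(600,600),interpolation=cv2.INTER_CUBIC).astype(int)*3//2,0,255).astype(np.uint8))
Q=rot(a);T=np.array([.5595,-.2140,p0[2]])
B=T.copy();B[2]=.180
plan([(T,Q)]+[(T+(B-T)*i/8,Q) for i in range(1,9)])
E
python3 chk.py A
```

```text
[ 0.55730781 -0.21249666  0.23522152] [[ 0.069  0.998 -0.002]
 [ 0.998 -0.069  0.001]
 [ 0.    -0.002 -1.   ]] 14.8333 0.026921720060313882 24.99841332435608 [-0.49319311 -0.32718534 -1.15316862]
side 253 271 148 208
0.08 3 [0.002  0.0542] [0.0021 0.0551]
0.088 1 [0.0019 0.0539] [0.0019 0.0539]
0.096 2 [0.0018 0.0529] [0.0019 0.0564]
0.104 3 [0.0016 0.0517] [0.0017 0.0583]
0.112 3 [0.0015 0.0512] [0.0016 0.055 ]
0.12 16 [ 0.0008 -0.0389] [0.0014 0.0552]
0.128 2 [ 0.0007 -0.0484] [ 0.0007 -0.0396]
0.16 14 [-0.0225 -0.0179] [0.0164 0.017 ]
0.168 12 [-0.0221 -0.0086] [0.0164 0.0201]
0.176 13 [-0.0193 -0.0146] [0.0129 0.0201]
0.184 10 [-0.0162 -0.0158] [0.0096 0.0189]
0.192 18 [-0.013  -0.0126] [0.0094 0.02  ]
0.2 23 [-0.0099 -0.0133] [0.0061 0.0218]
0.208 12 [-0.0065 -0.0097] [0.0029 0.0199]
0.216 9 [-0.0066 -0.01  ] [0.0057 0.0226]
0.224 6 [-0.0099  0.0138] [0.0057 0.017 ]
0.232 26 [-0.0224 -0.0093] [0.0239 0.0181]
top 248 275 186 193
0.08 3 [-0.0012  0.0439] [-0.0009  0.0523]
0.088 3 [-0.001   0.0466] [-0.0001  0.0547]
0.096 1 [-0.0013  0.0491] [-0.0013  0.0491]
0.104 5 [-0.0008  0.0435] [-0.0004  0.0543]
0.112 1 [-0.0002  0.054 ] [-0.0002  0.054 ]
0.12 8 [-0.0013  0.0432] [0.0022 0.0538]
0.128 1 [0.0006 0.0511] [0.0006 0.0511]
0.168 18 [-0.0229 -0.0144] [-0.0203  0.018 ]
0.176 4 [-0.0215 -0.0043] [-0.0204  0.013 ]
[[-0.014, 0.025, 0.006],[-0.0001, 0.0, 0.0002]],
[[0.0, -0.0, 0.087],[-0.0, 0.0, -0.0]],
[[0.0, -0.0, 0.086],[-0.0, 0.0, -0.0]],
[[0.0, -0.0, 0.086],[-0.0, 0.0, -0.0]],
[[0.0, -0.0, 0.086],[-0.0, 0.0, -0.0]],

[[0.0, -0.0, 0.087],[-0.0, 0.0, -0.0]],
[[0.0, -0.0, 0.086],[-0.0, 0.0, -0.0]],
[[0.0, -0.0, 0.086],[-0.0, 0.0, -0.0]],
[[0.0, -0.0, 0.087],[-0.0, 0.0, -0.0]],
```

View pics/sideA.png

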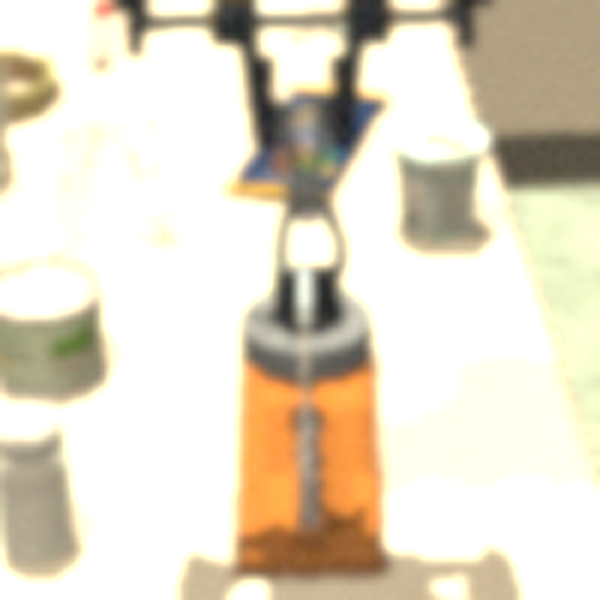

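The side view shows the open jaws (tips at (283,262) and (340,262)) hanging above and astride the card plane, with the card's edge at x≈305. I'll shift +4 mm along x, then lower 52 mm.

Emit:
carry_out(steps=[[[-0.025,0.05,0],[0,0,0.0002],28],[[0,0,0],[0,0,0],28],[[0,0,0.05],[0,0,0],28],[[0,0,0.1],[0,0,0],28],[[0,0,0.1],[0,0,0],28]])

```text
clock: 15.35
tcp_pos: [0.5618, -0.2158, 0.2152]
ee_rot: [0.732, 0.682, -0.0, 0.0]
contact_force: [-0.2, -0.0, -0.6]
gripper_width: 0.0266
finger_force: 25.0
```

Emit:
carry_out(steps=[[[0,0,0.1],[0,0,0],28],[[0,0,0.1],[0,0,0],28],[[0,0,0.1],[0,0,0],28],[[0,0,0.1],[0,0,0],28],[[0,0,0],[0,0,0],28]])

```text
clock: 15.77
tcp_pos: [0.5603, -0.2153, 0.181]
ee_rot: [0.732, 0.682, -0.001, -0.002]
contact_force: [-0.8, 0.6, -0.2]
gripper_width: 0.0269
finger_force: 25.0
```

Emit:
carry_out(steps=[[[0,0,0],[0,0,0],28],[[0,0,0],[0,0,0],28],[[0,0,0],[0,0,0],28],[[0,0,0],[0,0,0],28],[[0,0,0],[0,0,0],28]])

```text
clock: 16.18
tcp_pos: [0.562, -0.216, 0.1844]
ee_rot: [0.732, 0.682, -0.0, 0.0]
contact_force: [0.2, 0.5, -0.7]
gripper_width: 0.0266
finger_force: 25.0
```

```bash
python3 chk.py B | grep -v '^\[\['
```

```text
[ 0.56203608 -0.2160055   0.18436295] [[ 0.071  0.997  0.   ]
 [ 0.997 -0.071 -0.001]
 [-0.     0.    -1.   ]] 16.1833 0.02662743027113191 24.998390078544617 [ 0.19437354  0.48181523 -0.69062892]
side 251 269 162 212
0.08 1 [0.0021 0.0521] [0.0021 0.0521]
0.088 3 [0.0019 0.0529] [0.002  0.0558]
0.096 2 [0.0018 0.054 ] [0.0018 0.0548]
0.104 3 [0.0016 0.0116] [0.0177 0.0544]
0.112 13 [-0.015  -0.0044] [0.0208 0.055 ]
0.12 23 [-0.0156 -0.0157] [0.0209 0.0585]
0.128 14 [-0.0124 -0.0142] [0.0173 0.0297]
0.136 8 [-0.0092 -0.0182] [0.0138 0.0152]
0.144 27 [-0.0091 -0.0186] [0.0137 0.0163]
0.152 13 [-0.0026 -0.0162] [0.0103 0.016 ]
0.16 14 [ 0.0003 -0.0146] [0.01  0.016]
0.168 6 [-0.0028 -0.0172] [0.0099 0.0166]
0.176 10 [-0.0158 -0.0148] [0.0128 0.0167]
0.184 25 [-0.0221  0.0039] [0.0316 0.0157]
0.192 35 [-0.0222 -0.0132] [0.0315 0.0151]
0.2 42 [-0.0222 -0.0185] [0.0312 0.0164]
0.208 19 [-0.0222 -0.0101] [0.034  0.0101]
top 248 274 186 195
0.08 3 [-0.0012  0.0411] [-0.0005  0.0495]
0.088 1 [-0.0004  0.0548] [-0.0004  0.0548]
0.096 5 [-0.0015  0.0409] [-0.0008  0.0518]
0.104 5 [-0.0016  0.0381] [-0.      0.0543]
0.112 10 [-0.0178 -0.0164] [-0.0005  0.0539]
0.12 22 [-0.0184 -0.0137] [0.0024 0.0538]
```

View pics/sideB.png

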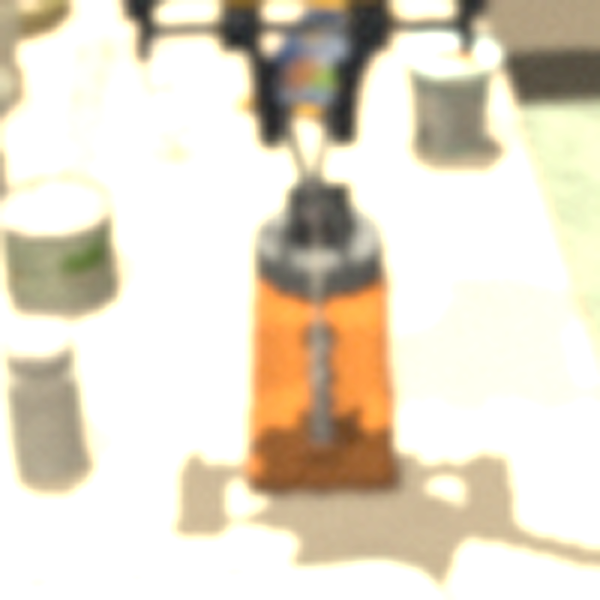

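The jaws straddle the card, centred about 1.5 mm too far back and roughly 13 mm deep. A small correction will fix both.

Emit:
carry_out(steps=[[[0,-0.018,0.02],[0,0,0],28],[[0,0,0.02],[0,0,0],28],[[0,0,0],[0,0,0],28],[[0,0,0],[0,0,0],28],[[0,0,0],[0,0,0],28]])

```text
clock: 16.7
tcp_pos: [0.5602, -0.2157, 0.1804]
ee_rot: [0.732, 0.682, -0.0, -0.0]
contact_force: [-0.4, -0.1, -0.6]
gripper_width: 0.0266
finger_force: 25.0
```

Emit:
carry_out(steps=[[[0,0,0],[0,0,0],28],[[0,0,0],[0,0,0],28],[[0,0,0],[0,0,0],28],[[0,0,0],[0,0,0],28],[[0,0,0],[0,0,0],28]])

```text
clock: 17.12
tcp_pos: [0.5603, -0.2157, 0.1805]
ee_rot: [0.732, 0.682, -0.0, -0.0]
contact_force: [-0.3, -0.2, 0.2]
gripper_width: 0.0268
finger_force: 25.0
```

```bash
python3 chk.py C | grep -v '^\[\[' | head -14
python3 - <<'E'
from h import *
p,W=shot("top");X=W[178:215,300:340].reshape(-1,3);X=X[(X[:,2]>.06)&(X[:,2]<.085)];print(cv2.minAreaRect((X[:,:2]*1000).astype(np.float32)))
s=readout.read_state();print(s["tcp_pos"],s["finger_force"],s["contact_force"])
E
```

```text
[ 0.56026124 -0.21573608  0.18052212] [[ 0.071  0.997 -0.001]
 [ 0.997 -0.071 -0.   ]
 [-0.    -0.001 -1.   ]] 17.1167 0.026766743178179845 24.99832034111023 [-0.27939945 -0.194301    0.18673083]
side 252 270 164 208
0.08 1 [0.0021 0.0531] [0.0021 0.0531]
0.088 3 [0.0019 0.0541] [0.002 0.056]
0.096 3 [0.0017 0.0492] [0.0018 0.0561]
0.104 6 [-0.0182  0.0008] [0.0177 0.0516]
0.112 14 [-0.0189 -0.0175] [0.0176 0.0538]
0.12 25 [-0.0155 -0.0096] [0.0175 0.0569]
0.128 12 [-0.0124 -0.0173] [0.014  0.0159]
0.136 13 [-0.012  -0.0083] [0.0139 0.0147]
0.144 28 [-0.0092 -0.0173] [0.0104 0.0174]
0.152 9 [-0.0058 -0.011 ] [0.0039 0.0146]
((545.6853637695312, -362.052001953125), (11.328448295593262, 41.46185302734375), 87.8758544921875)
[ 0.5602283  -0.21573883  0.18050009] 24.99830961227417 [-0.47167762 -0.27604244 -0.81501987]
```

```bash
python3 -c "
from plant import workorder
print(workorder.close_job())"
```

```text
the job is handed in; nothing more can be done
None
```

I turned the dial to the long mark and handed the job in with the clip held wide open astride the middle of the card's top edge, about 17 mm deep with neither jaw touching. The pot, salt shaker and tin were not touched, and no verdict came back on hand-in.

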